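# Clip the grate back into the drip tray

### The job

Put the loose steel grate back into the coffee bar's drip tray: with its catch end still raised, hook its plain end in under the tray's dark lip, then swing the end with the red grip down and press until it snaps home under the white sprung roller. The grate must lie flat in the tray, held by lip and roller, and the jug, cup and tamper must be left where they stand.

Things in the scene. Friction and masses are not known exactly. Their poses are not given: they have to be found in the camera images.
- tray: Fixed aluminium drip tray, 208 long (x) x 128 wide, side walls 40 high with inner faces at y = +-59 (tray mm). Origin on the counter, midway between the side walls. x runs from the lip end (robot's side) to the catch end, z up. The grate's ends rest on ledges with tops at z = 30: x = -80..-45 (lip end) and x = 66..83 (catch end), with an open pan between.
- tray_lip (a point): Middle of the dark lip's lower free edge: tray (-65, 0, 42) mm, tray axes. The lip overhangs the lip-end ledge from the end wall (inner face x = -80) to x = -65, underside z = 42, top z = 46: a slot 12 high and 15 deep, open towards the catch end.
- catch_roller (a point): Centre of the catch's white roller, radius 8, 60 long along tray y. At rest at tray (85, 0, 40) mm, reaching over the catch-end ledge to x = 77; slides only towards tray +x. Fixed around it: stops at x = 83 (up to z = 40) either side, black housing x = 104..120, |y| < 38, top z = 42.
- catch (a joint): How far the roller is pushed back towards tray +x, in m: 0 at rest, 0.010 at most. Spring: 6 N at rest plus 0.8 N per mm; slippery. Pressing the grate's end down past it takes some 4 to 15 N; the grate's own weight does not do it.
- grate_grip (a point): Point to grasp, in the grate's red upright plate (12 thick along grate x, 50 wide along y, 40 high): 16 below its top, 24 above the grate's top face, 30 above its underside. Axes: x from plain hook end to catch end, z up. Steel grate 160 (x) x 110 (y) x 6 mm, 0.25 to 0.5 kg, starting flat on the counter; from this point the hook end is 125 towards -x, the catch end 35 towards +x.
- grate_hook (a point): Middle of the end face of the grate's plain (hook) end, half-way up its 6 mm thickness. Grate axes. When home it lies in tray x = -80..-77, z = 33.
- grate_end (a point): Middle of the end face of the grate's catch end, half-way up its thickness. Grate axes. When home it lies at tray z = 33, under the roller.
- jug_mid (a point): Bystander: steel milk jug with handle, 80 across, 90 high; this point is half-way up on its axis.
- cup_mid (a point): Bystander: blue cup, 80 across, 60 high; point half-way up on its axis.
- tamper_mid (a point): Bystander: steel coffee tamper standing on its base, 58 across, 86 high; point half-way up on its axis.
Mind the look-alikes: they are no part of the job. What is shaped like the part that bears grate_grip but turquoise is not meant. What is shaped like the tray but yellow is not meant.

How it is judged (in metres and radians):
On the way:
1. the plain end is hooked in under the lip by 4 mm or more while the catch end is still raised (grate tilted over 3.4 degrees) (x of grate_hook in the frame of tray between -0.084 and -0.069 m and z of grate_hook in the frame of tray between 0.028 and 0.042 m and z of grate_end in the frame of tray above 0.0425 m and angle between grate_hook's own z axis and vertical above 0.06 rad), for 0.1 s.
At the end, for the whole second after the job is handed in: The grate lies flat in the tray (tilt under 2 degrees, both ends within 2.5 mm of their seated height), its hook end at least 8 mm under the lip, its catch end under the roller, which has sprung back to less than 6 mm; grate at rest and released (x of grate_hook in the frame of tray between -0.084 and -0.073 m and z of grate_hook in the frame of tray between 0.03 and 0.0355 m and z of grate_end in the frame of tray between 0.03 and 0.0355 m and angle between grate_grip's own z axis and vertical below 0.035 rad and value of joint catch below 0.006 m and linear speed of grate below 0.01 m/s); the robot touches nothing.
It fails at once if the jug, cup or tamper is moved by more than 20 mm (distance of any of jug_mid, cup_mid, tamper_mid from where it was at the start of the episode above 0.02 m).
It also fails if it takes over 54 s, if anything falls off the work surface, if the arm or the gripper's body presses on something with over 40 N, if the wrist force passes 120 N, or if a joint passes its speed limit or range.

### The arm

A 6-joint arm with a two-finger parallel gripper is mounted at the origin on the work surface. World frame = base frame: x ahead of the robot, y to its left, z up, the work surface at z = 0. Lengths are in mm, angles in degrees, forces in N, time in s.
With the tool pointing down it reaches from about 350 to 850 mm from the base axis. Payload 8.1 kg.
Tool frame: the origin (TCP) lies midway between the tips of the shut fingers; the grasp point (between the pads) lies 19 mm behind it; y points along the fingers, x is the direction in which the jaws open and shut, and the axes are right-handed (so a half turn about y gives the same grasp; the last joint's range is limited). The gripper opens to 85 mm and grips with 20 to 120 N. Pads are 22 mm wide; open, the fingers measure 114 mm over their backs; the gripper's body (76 mm by 85 mm) begins 54 mm behind the grasp point. The pads swing forward as they close: fully open they stand 13 mm farther back than shut.
Start: joints at [-67.976, 7.471, 85.268, -0, 87.261, -4.893], TCP at [271.644, -534.99, 231.292] pointing down, gripper open.
Joint ranges: [-169.43, 169.43], [-51.17, 129.36], [1.28, 143.12], [-76.62, 256.62], [0, 156.53], [-152.29, 152.29]. Speed limits (degrees/s): [136.94, 136.94, 159.86, 180, 180, 180].

### API

Orientations are given as [roll, pitch, yaw] about the fixed x, y, z axes, in that order (R = Rz(yaw) Ry(pitch) Rx(roll)).
In Python, from bench import r gives the robot as it stands.
- The arm moves only by the tool move_arm, never from a script. Its arguments are lists of equal length, an entry for each row: "linear": the shift along the tool's x, y, z normalised to -1 to 1, where 1 is 300 mm, a list of three; "twist": the turn, a rotation vector about the tool's x, y, z normalised to -1 to 1, where 1 is pi/2 rad, a list of three; "hand": the opening, from -1 (shut) to 1 (fully open). A call has 1 to 12 rows; each row is the pose to reach, as a shift and turn from the pose measured when the call began, along the tool's axes at that moment; what a row does not reach only later rows make up. A row lasts 1/12 s, in which the tool goes at most 41.7 mm and 7.16 degrees, less where a joint would pass 70% of its speed; a pose out of reach is approached as far as the arm can. A call with a number of a shift or a turn outside -1 to 1 is refused whole. A call with a gripper value outside its range is refused whole. The fingers move at their own pace and stop on an object; "force" is the grip in N (left out, the last holds). Time passes only in rows, so rows that repeat a pose let the fingers close. It gives the time, the measured TCP pose, the force and the opening at its end, in the units of the state.
- r.sense(): the state, without advancing time (a new reading comes with each control period).
- r.snapshot(name): name is "side" or "top"; returns a dict with "frame" (420x560x3 uint8, red, green, blue), "range_z" (420x560 float32, mm along the optical axis (not along the pixel's ray), 0 where there is no reading), "intrinsics" (3x3 intrinsics, pixels), "dist_coeffs" ([k1, k2, p1, p2, k3] as OpenCV has them; the pictures are not rectified), "R" (3x3) and "t" (3): a world point X has camera coordinates R X + t. Camera axes: x right, y down, z forward; pixel columns grow to the right and rows downward; lengths in mm; the calibration is good to about 2 mm. A picture is of the moment at which its call begins.
- r.hand_in(): hands the job in, once; it reports no verdict.
The state is a dict: "time": time; "joint_pos": joint angles; "qd": joint speeds; "joint_efforts": joint torques, N m; "tool_pos": TCP position; "tcp_rot": TCP orientation; "ft_force": force on the tool from outside, world axes, zero at the start; "wrist_torque": the same for the moment, N m; "finger_gap": finger opening in mm.
Only numpy, scipy, OpenCV 4.12 (cv2) and the standard library are available. Lean on these libraries where they do the work, as an engineer would, in place of code of your own. Each camera call takes 0.05 s, during which the arm holds its last target. There are 200 camera calls.

## Working session

There is one attempt and no reset: what is moved stays moved. The work goes in short steps, Python scripts to look and compute and a tool call to move; the robot and the scene stay as the last step left them, time stands still between calls to the robot, and variables do not carry over. Pictures are saved under pics/ and viewed, on a budget of 10 in all, crops included, one or two more only if the job needs it, and the job is handed in when it is done.

Besides the shell and the picture viewer there is one more tool, called by a JSON object that holds its "api" and its "payload". move_arm: Moves the arm, as the interface text tells. Scaled input: -1 to 1 covers 300 mm each way for a shift and pi/2 rad each way for a turn. Its arguments: {"type":"object","properties":{"linear":{"type":"array","items":{"type":"array","items":{"type":"number","minimum":-1,"maximum":1}}},"twist":{"type":"array","items":{"type":"array","items":{"type":"number","minimum":-1,"maximum":1}}},"hand":{"type":"array","items":{"type":"number"}},"force":{"type":"number"}},"required":["linear","twist","hand"]}

```bash
mkdir -p pics; ls; cat > look.py <<'E'
from bench import r
import cv2,numpy as np,pickle
def snap(n):
    s=r.snapshot(n); pickle.dump(s,open(f'{n}.pkl','wb')); return s
def load(n): return pickle.load(open(f'{n}.pkl','rb'))
def world(s,u,v,z=None):
    """pixel -> world by depth (z None) or plane at height z"""
    K=np.array(s['intrinsics']);R=np.array(s['R']);t=np.array(s['t'])
    p=cv2.undistortPoints(np.array([[[u,v]]],float),K,np.array(s['dist_coeffs'],float))[0,0]
    d=np.array([p[0],p[1],1.])
    if z is None:
        a=s['range_z'][int(v)-1:int(v)+2,int(u)-1:int(u)+2]; k=np.median(a[a>0])
    else:
        c=-R.T@t; k=(z-c[2])/(R.T@d)[2]
    return R.T@(d*k-t)
def pix(s,X):
    R=np.array(s['R']);p,_=cv2.projectPoints(np.array(X,float).reshape(-1,3),cv2.Rodrigues(R)[0],np.array(s['t'],float),np.array(s['intrinsics']),np.array(s['dist_coeffs'],float));return p[:,0]
E
python3 - <<'E'
from look import *
print(r.sense())
for n in('side','top'):
    s=snap(n); R=np.array(s['R']);print(n,-R.T@np.array(s['t']),R[2])
    cv2.imwrite(f'pics/{n}0.png',cv2.resize(s['frame'][:,:,::-1],(800,600)))
E
```

```text
pics
{'time': 0.0, 'joint_pos': array([-6.79751595e+01,  7.51544632e+00,  8.53310228e+01,  4.23267570e-04,
        8.72616981e+01, -4.89208009e+00]), 'qd': array([-0.0569373 ,  0.03970132, -0.01967989,  0.11593018,  0.03080289,
        0.02388237]), 'joint_efforts': array([ 3.22886926e-04, -5.69395101e+01, -5.00546801e+01, -1.96686638e-04,
        1.45080415e-02,  1.02734589e-05]), 'tool_pos': array([ 271.43808967, -534.45773794,  230.22420329]), 'tcp_rot': array([-89.99035438,   0.10773704, -63.08309098]), 'ft_force': array([-0.94844406,  1.19475504, -0.15540038]), 'wrist_torque': array([-0.02204831,  0.02785727, -0.01464219]), 'finger_gap': 86.02451891846135}
side [-121.08022995  720.9417244  1147.28449396] [ 0.46484613 -0.48914462 -0.73800787]
top [ 464.2588495    -2.79564285 1629.82222579] [ 0.03152998  0.00877993 -0.99946424]
```

View pics/top0.png

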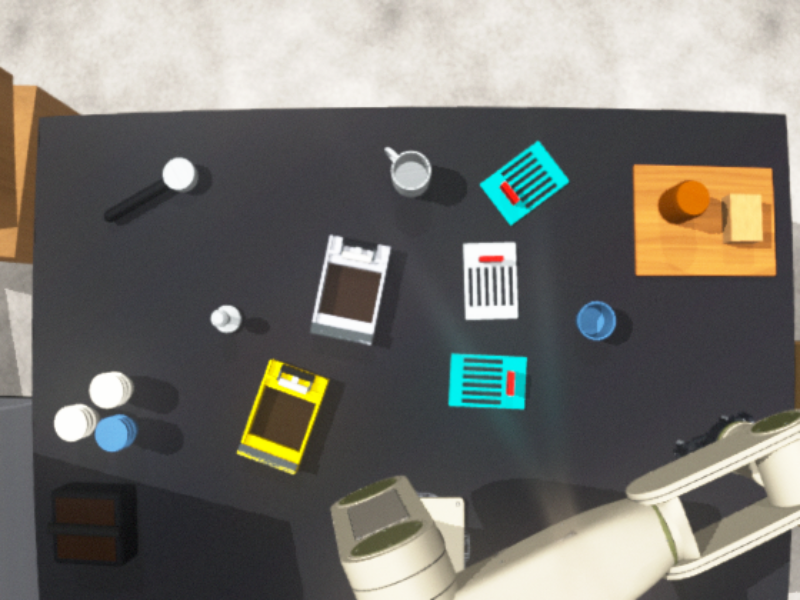

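View pics/side0.png

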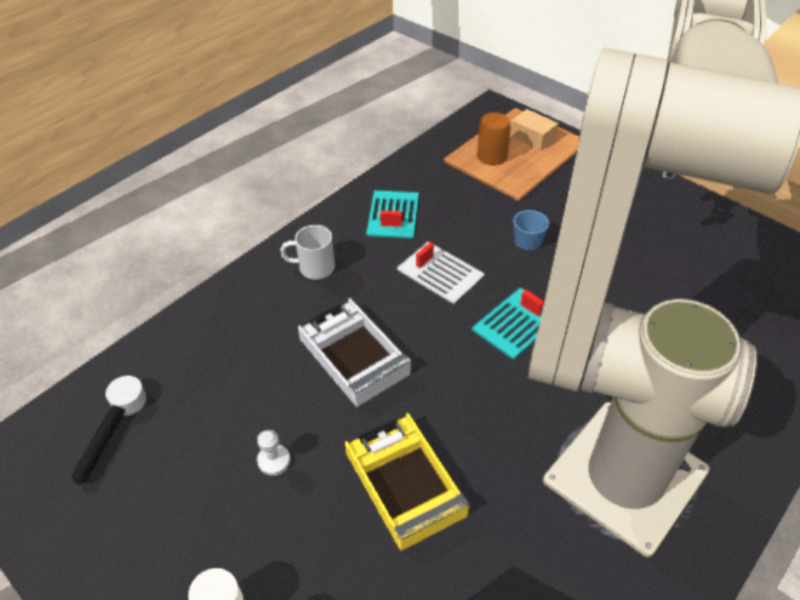

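The top view shows the grey-white steel grate at (491,280) with its red plate at (490,259), and the turquoise look-alikes at (525,183) and (488,380). The aluminium tray is at (352,290) and the yellow look-alike at (285,415). Bystanders are the jug (410,172), cup (596,321) and tamper (227,319). In the side view the grate is at (440,270) and the tray at (353,350). I choose the grey-white grate and the grey tray, and check both in a close crop.

```bash
python3 - <<'E'
from look import *
T=load('top')['frame'];S=load('side')['frame']
# top crop: cols 210-370, rows 155-250 ; side crop cols 200-350 rows 160-290
a=cv2.resize(T[155:250,210:370],None,fx=5,fy=5,interpolation=cv2.INTER_CUBIC)
cv2.imwrite('pics/topc.png',a[:,:,::-1])
b=cv2.resize(S[160:285,200:345],None,fx=4.8,fy=4.8,interpolation=cv2.INTER_CUBIC)
cv2.imwrite('pics/sidec.png',b[:,:,::-1]);print(a.shape,b.shape)
E
```

```text
(475, 800, 3) (600, 696, 3)
```

View pics/topc.png

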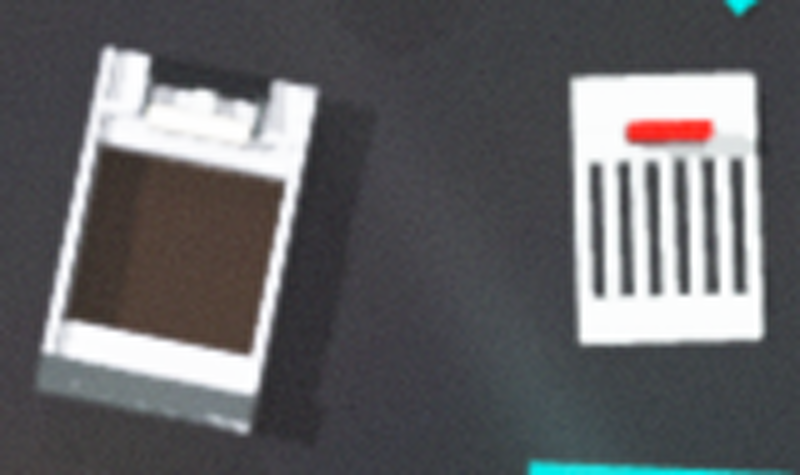

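View pics/sidec.png

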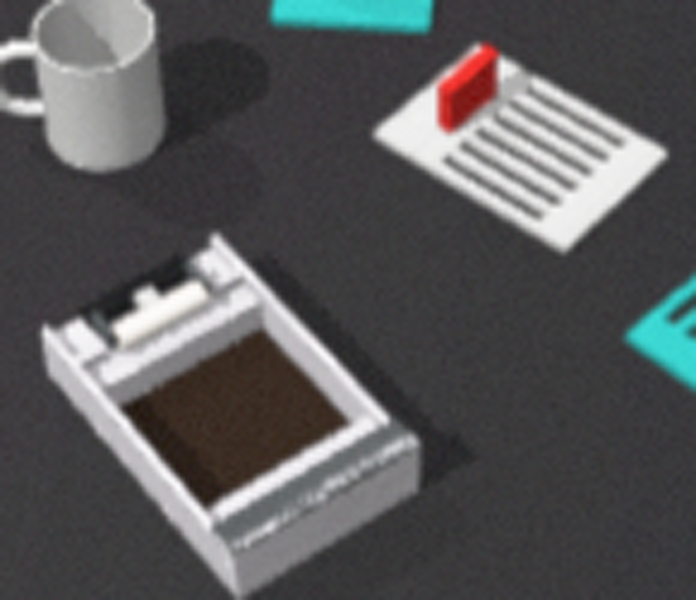

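The crops confirm the choice: white-grey grate with red plate (top crop 669,131; side crop 468,87), grey tray with dark lip (147,393) and white roller (200,122). Next I fit the poses from corners in both views and check heights by depth.

```bash
cat > fit.py <<'E'
from look import *
from scipy.optimize import least_squares
T=load('top');S=load('side')
tp=lambda a:np.array(a)/5+[210,155]-.4; sp=lambda a:np.array(a)/4.8+[200,160]-.4
def P(q,X):
    c,s=np.cos(q[3]),np.sin(q[3]); return np.array(X,float)@np.array([[c,s,0],[-s,c,0],[0,0,1]])+q[:3]
def fit(A,a,B,b,q0):
    f=lambda q:np.r_[(pix(T,P(q,A))-tp(a)).ravel(),(pix(S,P(q,B))-sp(b)).ravel()]
    o=least_squares(f,q0,x_scale=[100,100,100,1],loss='soft_l1');print(np.round(o.x[:3],1),np.degrees(o.x[3]));print(np.round(o.fun.reshape(-1,2),1).tolist());return o.x
if __name__=='__main__':
    A=[(120,64,40),(120,-64,40),(-65,64,46),(-65,-64,46),(-88,64,46),(-88,-64,46)]
    q=fit(A,[(105,48),(317,88),(42,355),(258,392),(36,390),(248,432)],
      [A[0],A[1],A[4],A[5]],[(45,328),(215,235),(237,548),(418,438)],[550,150,0,-.15])
    G=[(35,55,-24),(35,-55,-24),(-125,-55,-24),(-125,55,-24)]
    g=fit(G,[(571,77),(755,73),(764,341),(580,344)],[G[0],G[2],G[3]],[(375,132),(667,153),(565,250)],[600,-80,30,0])
    print('plate top',world(T,*tp((669,131))),world(S,*sp((470,80))))
    print('hook corner',world(T,*tp((590,330))))
    for X in [(75,0,30),(-60,0,30),(-75,0,46),(85,0,48),(0,62,40)]:
        w=P(q,X);u=pix(T,w)[0];print(X,w.round(1),world(T,*u).round(1),world(S,*pix(S,w)[0]).round(1))
    # bystanders
    print('jug',world(T,*(np.array((410,172))*.7),z=85),'tamper',world(T,*(np.array((227,317))*.7),z=86),'cup',world(T,*(np.array((596,320))*.7),z=60))
    np.save('q.npy',np.array([q,g]))
E
python3 fit.py
```

```text
[533.4 130.4  -1.5] -11.044431852464477
[[-0.0, -0.0], [-0.4, -0.1], [0.4, -0.7], [-0.5, 0.2], [0.1, -0.0], [-0.0, -0.2], [-0.7, 0.0], [0.5, -0.6], [0.2, 0.5], [0.8, 0.1]]
[ 614.1 -167.4   26. ] 1.2097179024273585
[[0.4, 0.4], [-0.5, 0.4], [-0.7, -0.8], [0.0, -0.6], [0.2, 0.1], [0.3, 0.1], [0.2, -0.4]]
plate top [ 611.89468082 -165.54837694   45.76999084] [ 604.65218048 -156.30216962   45.89058663]
hook corner [ 494.70761642 -120.77253788    6.5738013 ]
(75, 0, 30) [607.  116.1  28.5] [606.7 115.8  31.8] [606.2 116.7  29.7]
(-60, 0, 30) [474.5 141.9  28.5] [474.5 141.8  30.2] [465.8 150.5  45. ]
(-75, 0, 46) [459.8 144.8  44.5] [459.8 144.5  48. ] [459.9 144.7  44.3]
(85, 0, 48) [616.9 114.2  46.5] [616.5 113.9  50. ] [618.5 112.8  44. ]
(0, 62, 40) [545.3 191.3  38.5] [546.8 194.8   9.4] [547.3 189.8  35.2]
jug [785.37368252   1.16192826  85.        ] tamper [490.5444887  374.87728078  86.        ] cup [ 482.79858112 -382.298016     60.        ]
```

```bash
cat > mv.py <<'E'
from look import *
from scipy.spatial.transform import Rotation as Ro
def go(p,rpy,st=None):
    """print normalised shift/turn to reach TCP pose p (mm), rpy (deg)"""
    st=st or r.sense(); R0=Ro.from_euler('xyz',st['tcp_rot'],degrees=True)
    R1=Ro.from_euler('xyz',rpy,degrees=True); d=np.array(p)-st['tool_pos']
    rv=(R0.inv()*R1).as_rotvec()
    print('lin',np.round(R0.inv().apply(d)/300,4).tolist(),'tw',np.round(rv/(np.pi/2),4).tolist(),'rows>=',np.linalg.norm(d)/41.7,np.degrees(np.linalg.norm(rv))/7.16)
E
python3 -c "
from mv import *
go([614,-167,120],[-90,0,1.2])"
```

```text
lin [-0.5749, 0.369, 1.5727] tw [-0.0007, -0.7143, -0.0009] rows>= 12.335502144458628 8.978212643783742
```

{"api": "move_arm", "payload": {"linear": [[-0.06, 0, 0.13], [-0.12, 0, 0.26], [-0.18, 0, 0.39], [-0.23, 0, 0.52], [-0.28, 0, 0.65], [-0.33, 0, 0.78], [-0.38, 0, 0.9], [-0.42, 0, 0.98], [-0.42, 0, 0.98], [-0.42, 0, 0.98]], "twist": [[0, -0.07, 0], [0, -0.14, 0], [0, -0.21, 0], [0, -0.28, 0], [0, -0.35, 0], [0, -0.42, 0], [0, -0.49, 0], [0, -0.56, 0], [0, -0.63, 0], [0, -0.714, 0]], "hand": [0, 0, 0, 0, 0, 0, 0, 0, 0, 0]}}

```text
time: 0.93
tool_pos: [477.6, -286.9, 230.0]
tcp_rot: [-89.9, 0.1, 1.3]
ft_force: [-1.4, 0.3, -0.3]
finger_gap: 42.9
```

```bash
python3 -c "
from mv import *
go([614,-167,80],[-90,0,1.2]);go([614,-167,11],[-90,0,1.2])"
```

```text
lin [0.4643, 0.5005, 0.3883] tw [-0.0015, 0.001, -0.0008] rows>= 5.650207214307269 0.02453823784441443
lin [0.4646, 0.7305, 0.3878] tw [-0.0015, 0.001, -0.0008] rows>= 6.824283580480596 0.02453823784441443
```

{"api": "move_arm", "payload": {"linear": [[0.1, 0.05, 0.08], [0.2, 0.13, 0.16], [0.3, 0.22, 0.24], [0.4, 0.32, 0.32], [0.464, 0.42, 0.388], [0.464, 0.46, 0.388], [0.464, 0.5, 0.388], [0.464, 0.5, 0.388], [0.464, 0.5, 0.388]], "twist": [[0, 0, 0], [0, 0, 0], [0, 0, 0], [0, 0, 0], [0, 0, 0], [0, 0, 0], [0, 0, 0], [0, 0, 0], [0, 0, 0]], "hand": [0, 0, 0, 0, 0, 0, 0, 0, 0]}}

```text
time: 1.68
tool_pos: [612.8, -167.4, 79.5]
tcp_rot: [-89.8, 0.2, 1.3]
ft_force: [0.2, 0.1, 0.1]
finger_gap: 42.4
```

```bash
python3 - <<'E'
from mv import *
st=r.sense();print(st['tool_pos'],st['ft_force'])
go([614,-167,11],[-90,0,1.2],st)
s=snap('side')
p=pix(s,[614,-167,46])[0].astype(int);print(p)
c=s['frame'][p[1]-50:p[1]+50,p[0]-65:p[0]+65]
cv2.imwrite('pics/a1.png',cv2.resize(c,None,fx=5,fy=5,interpolation=cv2.INTER_CUBIC)[:,:,::-1])
E
```

```text
[ 612.79542736 -167.4002246    79.49118326] [0.1679927  0.14070922 0.07802685]
lin [0.0049, 0.2283, 0.0006] tw [-0.0018, 0.0009, -0.0023] rows>= 1.6427564548356757 0.03794479378668129
[297 173]
```

View pics/a1.png

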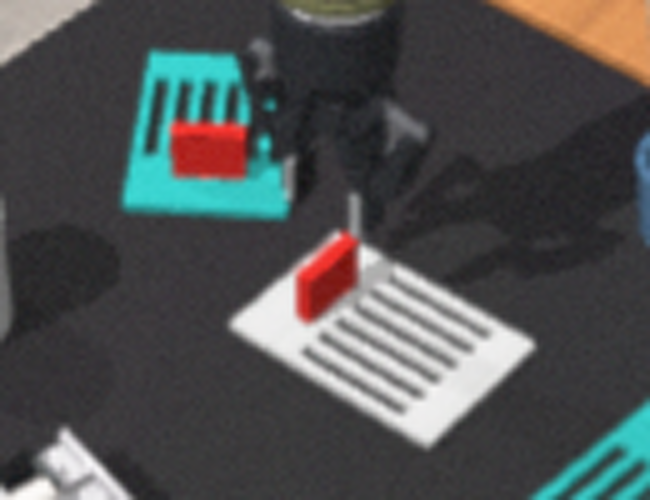

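The open fingers (tips at crop pixels 290,190 and 355,215) straddle the plate at (328,275) from above. Descending.

{"api": "move_arm", "payload": {"linear": [[0.005, 0.1, 0], [0.005, 0.17, 0], [0.005, 0.21, 0], [0.005, 0.228, 0], [0.005, 0.228, 0], [0.005, 0.228, 0], [0.005, 0.228, 0], [0.005, 0.228, 0], [0.005, 0.228, 0], [0.005, 0.228, 0], [0.005, 0.228, 0], [0.005, 0.228, 0]], "twist": [[0, 0, 0], [0, 0, 0], [0, 0, 0], [0, 0, 0], [0, 0, 0], [0, 0, 0], [0, 0, 0], [0, 0, 0], [0, 0, 0], [0, 0, 0], [0, 0, 0], [0, 0, 0]], "hand": [0, 0, 0, 0, 0, 0, -1, -1, -1, -1, -1, -1], "force": 80}}

```text
time: 2.73
tool_pos: [616.3, -168.4, 14.5]
tcp_rot: [-90.0, -0.1, 1.3]
ft_force: [-2.3, -0.1, 6.7]
finger_gap: 11.0
```

```bash
python3 - <<'E'
from mv import *
for i in range(3):
    s=snap('side');st=r.sense();print(st['tool_pos'],st['tcp_rot'],st['ft_force'],st['finger_gap'])
E
```

```text
[ 616.30809728 -168.42592272   14.53865541] [-8.99563858e+01 -7.85209026e-02  1.25064439e+00] [-1.16042314  0.55238911  7.03403681] 10.832484845902531
[ 616.28366565 -168.42573214   14.53582861] [-8.99573298e+01 -7.67331402e-02  1.25015095e+00] [-2.03531107 -0.88592242  6.59098292] 10.80307616697276
[ 616.33198939 -168.4339395    14.54840614] [-8.99586178e+01 -8.03134288e-02  1.24909720e+00] [-2.04956791 -0.48975593  7.20529803] 10.749674115495301
```

{"api": "move_arm", "payload": {"linear": [[0, -0.03, 0], [0, -0.1, 0], [0, -0.2, 0], [0, -0.3, 0], [0, -0.4, 0], [0, -0.4, 0], [0, -0.4, 0]], "twist": [[0, 0, 0], [0, 0, 0], [0, 0, 0], [0, 0, 0], [0, 0, 0], [0, 0, 0], [0, 0, 0]], "hand": [-1, -1, -1, -1, -1, -1, -1]}}

```text
time: 3.47
tool_pos: [617.8, -169.0, 137.4]
tcp_rot: [-90.1, -0.4, 1.3]
ft_force: [-1.1, -0.4, -5.5]
finger_gap: 11.2
```

```bash
cat >> mv.py <<'E'
q=np.load('q.npy')[0]; OFF=np.array([-125,11.5,1.0])
def tray2w(X,q=q):
    c,s=np.cos(q[3]),np.sin(q[3]); return np.array([q[0]+c*X[0]-s*X[1],q[1]+s*X[0]+c*X[1],X[2]])
def hook(X,th,dyaw=0,st=None,off=OFF):
    """bring grate_hook to tray point X with tilt th (deg)"""
    rpy=[-90,-th,np.degrees(q[3])+dyaw]
    p=tray2w(X)-Ro.from_euler('xyz',rpy,degrees=True).apply(off)
    print('TCP',p.round(1));go(p,rpy,st)
def where(st=None,off=OFF):
    st=st or r.sense();R=Ro.from_euler('xyz',st['tcp_rot'],degrees=True)
    w=np.array(st['tool_pos'])+R.apply(off)-[q[0],q[1],0];c,s=np.cos(q[3]),np.sin(q[3])
    print('t',st['time'],'hook tray',np.round([c*w[0]+s*w[1],-s*w[0]+c*w[1],w[2]],1),'tilt',-st['tcp_rot'][1],'yaw err',st['tcp_rot'][2]-np.degrees(q[3]),'F',st['ft_force'].round(1),'gap',st['finger_gap'])
E
python3 - <<'E'
from mv import *
where();hook([-45,0,90],10);hook([-45,0,42],10)
E
```

```text
t 3.4667 hook tray [  17.9 -303.4  125.2] tilt 0.3608455783393902 yaw err 12.302008407594121 F [-1.1 -0.4 -5.5] gap 11.202847038859197
TCP [607.9 114.9 123. ]
lin [-0.0125, 0.0469, 0.9469] tw [-0.0116, 0.1364, -0.1066] rows>= 6.821215921970991 2.180535860753227
TCP [607.9 114.9  75. ]
lin [-0.0136, 0.2069, 0.9471] tw [-0.0116, 0.1364, -0.1066] rows>= 6.9749303133852845 2.180535860753227
```

{"api": "move_arm", "payload": {"linear": [[-0.002, 0, 0.1], [-0.004, 0, 0.22], [-0.006, 0, 0.35], [-0.008, 0, 0.48], [-0.01, 0, 0.61], [-0.012, 0, 0.74], [-0.012, 0.02, 0.86], [-0.012, 0.047, 0.947], [-0.012, 0.047, 0.947], [-0.012, 0.047, 0.947], [-0.012, 0.047, 0.947]], "twist": [[0, 0.02, -0.02], [0, 0.04, -0.04], [0, 0.06, -0.06], [0, 0.08, -0.08], [0, 0.1, -0.1], [-0.01, 0.12, -0.107], [-0.012, 0.136, -0.107], [-0.012, 0.136, -0.107], [-0.012, 0.136, -0.107], [-0.012, 0.136, -0.107], [-0.012, 0.136, -0.107]], "hand": [-1, -1, -1, -1, -1, -1, -1, -1, -1, -1, -1]}}

```text
time: 4.38
tool_pos: [606.6, 114.7, 120.7]
tcp_rot: [-90.1, -9.8, -10.9]
ft_force: [0.2, -0.4, -3.3]
finger_gap: 11.2
```

```bash
python3 - <<'E'
from mv import *
s=snap('side');st=r.sense();where(st);hook([-50,0,45],10,st=st)
T=snap('top')
p=pix(s,[533,130,60])[0].astype(int)
c=s['frame'][p[1]-60:p[1]+60,p[0]-80:p[0]+80]
cv2.imwrite('pics/b1.png',cv2.resize(c,None,fx=5,fy=5,interpolation=cv2.INTER_CUBIC)[:,:,::-1]);print(p)
E
```

```text
t 4.4333 hook tray [-45.6  -1.   88.6] tilt 9.906358871386942 yaw err 0.030869337122112483 F [ 0.8 -0.8 -4.6] gap 10.759288139811476
TCP [603.  115.8  78. ]
lin [-0.0394, 0.14, 0.0033] tw [0.0011, 0.0003, -0.001] rows>= 1.0463099946616095 0.01916905171984465
[250 238]
```

View pics/b1.png

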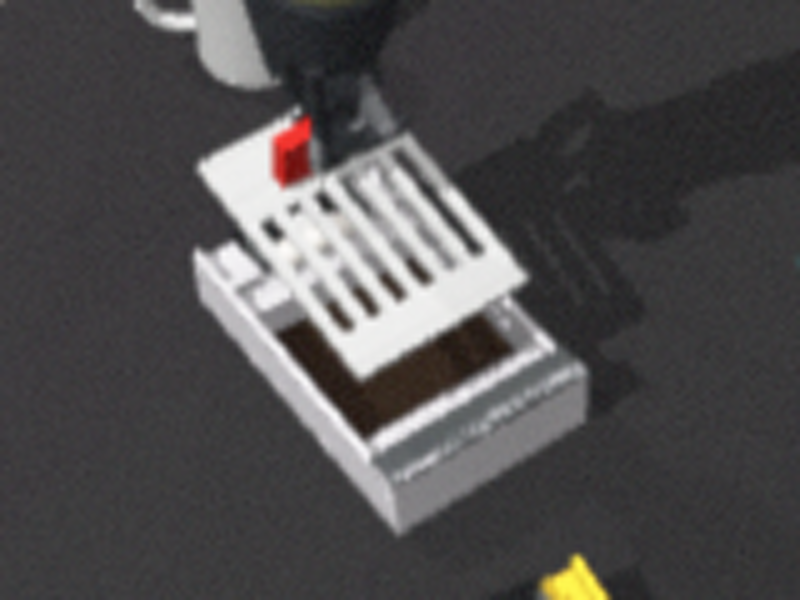

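The grate is held, tilted and square over the tray. Its hook-end corners are at crop (362,378) and (527,277), and the lip edge is at (370,460)–(550,350). I compare them with the predicted corners.

```bash
python3 - <<'E'
from mv import *
s=load('side');st=r.sense();R=Ro.from_euler('xyz',st['tcp_rot'],degrees=True)
for y in(55,-55):
  for z in (3,-3):
    w=np.array(st['tool_pos'])+R.apply(OFF+[0,-z,y]);print('hook',y,z,((pix(s,w)[0]-[170,178]+.4)*5).round())
for X in [(-65,64,46),(-65,-64,46),(-88,64,46),(-88,-64,46)]: print('lip',X,((pix(s,tray2w(X))[0]-[170,178]+.4)*5).round())
E
```

```text
hook 55 3 [363. 369.]
hook 55 -3 [363. 374.]
hook -55 3 [530. 271.]
hook -55 -3 [530. 277.]
lip (-65, 64, 46) [373. 453.]
lip (-65, -64, 46) [564. 339.]
lip (-88, 64, 46) [398. 481.]
lip (-88, -64, 46) [589. 365.]
```

{"api": "move_arm", "payload": {"linear": [[-0.015, 0.04, 0.003], [-0.03, 0.08, 0.003], [-0.039, 0.12, 0.003], [-0.039, 0.14, 0.003], [-0.039, 0.14, 0.003], [-0.039, 0.14, 0.003]], "twist": [[0, 0, 0], [0, 0, 0], [0, 0, 0], [0, 0, 0], [0, 0, 0], [0, 0, 0]], "hand": [-1, -1, -1, -1, -1, -1]}}

```text
time: 4.98
tool_pos: [603.0, 115.2, 77.5]
tcp_rot: [-90.1, -9.9, -11.1]
ft_force: [-0.2, 0.1, -3.7]
finger_gap: 10.8
```

```bash
python3 - <<'E'
from mv import *
st=r.sense();where(st);hook([-52,0,35],10,st=st);hook([-70,0,35],10,st=st);hook([-77,0,35],10,st=st)
E
```

```text
t 4.9833 hook tray [-49.9  -0.6  44.8] tilt 9.862449771589079 yaw err -0.027294111469309712 F [-0.2  0.1 -3.7] gap 10.759308351785172
TCP [601.1 116.2  68. ]
lin [-0.0125, 0.0299, 0.0023] tw [0.0013, -0.0003, -0.0015] rows>= 0.23391358249245842 0.02526582394584078
TCP [583.4 119.7  68. ]
lin [-0.0716, 0.0197, 0.0023] tw [0.0013, -0.0003, -0.0015] rows>= 0.5342495792573861 0.02526582394584078
TCP [576.5 121.   68. ]
lin [-0.0946, 0.0157, 0.0022] tw [0.0013, -0.0003, -0.0015] rows>= 0.6897687541178802 0.02526582394584078
```

{"api": "move_arm", "payload": {"linear": [[-0.012, 0.015, 0.002], [-0.012, 0.03, 0.002], [-0.012, 0.03, 0.002], [-0.03, 0.027, 0.002], [-0.05, 0.0235, 0.002], [-0.0716, 0.02, 0.002], [-0.0716, 0.02, 0.002], [-0.0716, 0.02, 0.002]], "twist": [[0, 0, 0], [0, 0, 0], [0, 0, 0], [0, 0, 0], [0, 0, 0], [0, 0, 0], [0, 0, 0], [0, 0, 0]], "hand": [-1, -1, -1, -1, -1, -1, -1, -1]}}

```text
time: 5.65
tool_pos: [583.0, 119.8, 68.1]
tcp_rot: [-90.1, -9.9, -11.0]
ft_force: [-0.4, 0.1, -4.4]
finger_gap: 10.9
```

```bash
python3 - <<'E'
from mv import *
s=snap('side');st=r.sense();where(st);hook([-78,0,35],10,st=st)
c=s['frame'][178:298,170:330]
cv2.imwrite('pics/b2.png',cv2.resize(c,None,fx=5,fy=5,interpolation=cv2.INTER_CUBIC)[:,:,::-1])
E
```

```text
t 5.7 hook tray [-70.1   0.1  35.5] tilt 9.90059458230276 yaw err -0.005654316021065142 F [ 0.2  0.4 -5.1] gap 10.939749889064185
TCP [575.6 121.2  68. ]
lin [-0.0264, -0.0037, -0.0003] tw [0.0011, -0.0001, -0.0011] rows>= 0.19176596798963869 0.019870915923034894
```

View pics/b2.png

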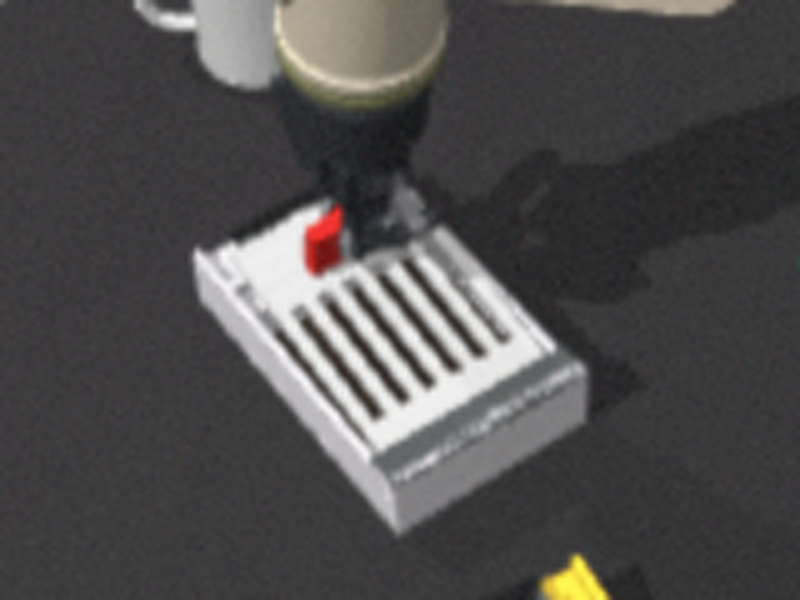

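The hook end has passed under the dark lip (edge from 372,458 to 550,355), free of contact. Now I push back to the end wall and feel for it.

{"api": "move_arm", "payload": {"linear": [[-0.014, -0.002, 0], [-0.0264, -0.0037, 0], [-0.0264, -0.0037, 0], [-0.0264, -0.0037, 0]], "twist": [[0, 0, 0], [0, 0, 0], [0, 0, 0], [0, 0, 0]], "hand": [-1, -1, -1, -1]}}

```text
time: 6.03
tool_pos: [575.3, 121.3, 68.0]
tcp_rot: [-90.1, -9.9, -11.0]
ft_force: [0.3, -0.2, -3.9]
finger_gap: 11.0
```

```bash
python3 - <<'E'
from mv import *
st=r.sense();where(st);hook([-81,0,35],10,st=st)
E
```

```text
t 6.0333 hook tray [-78.3   0.   35.2] tilt 9.89057622968108 yaw err -0.004533875902243523 F [ 0.3 -0.2 -3.9] gap 10.979632192914373
TCP [572.6 121.8  68. ]
lin [-0.0089, -0.0018, -0.0001] tw [0.0012, -0.0, -0.0012] rows>= 0.06560159591597745 0.021231226161919716
```

{"api": "move_arm", "payload": {"linear": [[-0.003, -0.0006, 0], [-0.006, -0.0012, 0], [-0.009, -0.0018, 0], [-0.009, -0.0018, 0]], "twist": [[0, 0, 0], [0, 0, 0], [0, 0, 0], [0, 0, 0]], "hand": [-1, -1, -1, -1]}}

```text
time: 6.37
tool_pos: [573.6, 121.6, 68.7]
tcp_rot: [-90.1, -10.0, -11.1]
ft_force: [4.4, -3.5, -4.9]
finger_gap: 11.3
```

```bash
python3 - <<'E'
from mv import *
st=r.sense();where(st);hook([-83,0,35],10,st=st);hook([-79,0,33.3],0,st=st)
E
```

```text
t 6.3667 hook tray [-80.    0.   35.7] tilt 10.024772596311703 yaw err -0.010361209862558951 F [ 4.4 -3.5 -4.9] gap 11.30093716573362
TCP [570.6 122.2  68. ]
lin [-0.0104, 0.0006, -0.0] tw [0.0011, -0.0001, 0.0003] rows>= 0.07458637880724851 0.013855988269038728
TCP [578.4 120.6  44.8]
lin [0.0021, 0.0814, 0.0001] tw [0.001, -0.0002, 0.1114] rows>= 0.5858373170316333 1.4001708635236236
```

```bash
python3 - <<'E'
from mv import *
st=r.sense()
for z,t in((35,8),(34.6,6.5),(34.2,5),(33.8,3.5),(33.4,2),(33,1),(32.5,0),(31.5,-.3)): print(t);hook([-79,0,z],t,st=st)
E
```

```text
8
TCP [575.6 121.2  63.8]
lin [0.0039, 0.0175, 0.0] tw [0.0011, -0.0001, 0.0225] rows>= 0.12859448955370656 0.2831063962311168
6.5
TCP [576.3 121.1  60.2]
lin [0.0041, 0.0297, 0.0] tw [0.0011, -0.0001, 0.0392] rows>= 0.21576895330836895 0.4924682653868264
5
TCP [576.9 120.9  56.6]
lin [0.0041, 0.042, 0.0001] tw [0.0011, -0.0002, 0.0558] rows>= 0.303390708667466 0.7019108860105266
3.5
TCP [577.5 120.8  52.9]
lin [0.0037, 0.0542, 0.0001] tw [0.0011, -0.0002, 0.0725] rows>= 0.3911525893638295 0.9113785876570991
2
TCP [577.9 120.7  49.3]
lin [0.0031, 0.0665, 0.0001] tw [0.0011, -0.0002, 0.0892] rows>= 0.4789590488343108 1.1208573088585103
1
TCP [578.2 120.7  46.7]
lin [0.0025, 0.0751, 0.0001] tw [0.0011, -0.0002, 0.1003] rows>= 0.540625596233149 1.2605131986277938
0
TCP [578.4 120.6  44. ]
lin [0.0016, 0.084, 0.0001] tw [0.001, -0.0002, 0.1114] rows>= 0.6046493915191797 1.4001708635236236
-0.3
TCP [578.5 120.6  42.3]
lin [0.0009, 0.0895, 0.0001] tw [0.001, -0.0002, 0.1147] rows>= 0.6438844089247403 1.4420684320390598
```

{"api": "move_arm", "payload": {"linear": [[0.004, 0.009, 0], [0.004, 0.0175, 0], [0.004, 0.024, 0], [0.004, 0.03, 0], [0.004, 0.036, 0], [0.004, 0.042, 0], [0.004, 0.042, 0]], "twist": [[0.001, 0, 0.011], [0.001, 0, 0.0225], [0.001, 0, 0.031], [0.001, 0, 0.039], [0.001, 0, 0.047], [0.001, 0, 0.056], [0.001, 0, 0.056]], "hand": [-1, -1, -1, -1, -1, -1, -1]}}

```text
time: 6.95
tool_pos: [576.6, 121.1, 56.5]
tcp_rot: [-90.0, -4.8, -11.1]
ft_force: [-6.4, 1.3, 2.9]
finger_gap: 10.8
```

```bash
python3 - <<'E'
from mv import *
st=r.sense();where(st)
for z,t in((33.8,3.5),(33.4,2),(33,1),(32.5,0),(31.5,-.3)): print(t);hook([-79,0,z],t,st=st)
E
```

```text
t 6.95 hook tray [-79.5   0.1  34.5] tilt 4.809702873309922 yaw err -0.026459021917490944 F [-6.4  1.3  2.9] gap 10.803766571561932
3.5
TCP [577.5 120.8  52.9]
lin [0.0021, 0.0121, -0.0003] tw [0.0, -0.0003, 0.0146] rows>= 0.08846484990123969 0.18295668336273094
2
TCP [577.9 120.7  49.3]
lin [0.0026, 0.0244, -0.0003] tw [0.0, -0.0003, 0.0312] rows>= 0.1763831765599555 0.3924339852339791
1
TCP [578.2 120.7  46.7]
lin [0.0027, 0.033, -0.0003] tw [0.0, -0.0003, 0.0423] rows>= 0.23826470413257203 0.532094226403895
0
TCP [578.4 120.6  44. ]
lin [0.0027, 0.042, -0.0003] tw [0.0, -0.0003, 0.0534] rows>= 0.30255831654109816 0.6717563645400851
-0.3
TCP [578.5 120.6  42.3]
lin [0.0025, 0.0475, -0.0003] tw [0.0, -0.0003, 0.0568] rows>= 0.3420363369425154 0.7136552093905038
```

Roller contact is felt (about 6 N back, 7 N up). Pressing home.

{"api": "move_arm", "payload": {"linear": [[0.002, 0.006, 0], [0.002, 0.012, 0], [0.0025, 0.018, 0], [0.0025, 0.0244, 0], [0.0025, 0.033, 0], [0.0025, 0.042, 0], [0.0025, 0.044, 0], [0.0025, 0.044, 0]], "twist": [[0, 0, 0.007], [0, 0, 0.0146], [0, 0, 0.023], [0, 0, 0.031], [0, 0, 0.042], [0, 0, 0.0534], [0, 0, 0.055], [0, 0, 0.055]], "hand": [-1, -1, -1, -1, -1, -1, -1, -1]}}

```text
time: 7.62
tool_pos: [577.5, 120.9, 44.6]
tcp_rot: [-90.0, 0.4, -11.1]
ft_force: [-17.7, 0.4, 17.5]
finger_gap: 10.5
```

```bash
python3 - <<'E'
from mv import *
st=r.sense();where(st);print(st['tool_pos'])
E
```

```text
t 7.6167 hook tray [-80.    0.2  33.9] tilt -0.3690511288066537 yaw err -0.029638426631565906 F [-17.7   0.4  17.5] gap 10.549939132198473
[577.45358233 120.94359346  44.58697604]
```

{"api": "move_arm", "payload": {"linear": [[0, 0, 0], [0, 0, 0], [0, 0, 0], [0, 0, 0], [0, -0.03, 0], [0, -0.08, 0], [0, -0.15, 0], [0, -0.25, 0], [0, -0.25, 0], [0, -0.25, 0]], "twist": [[0, 0, 0], [0, 0, 0], [0, 0, 0], [0, 0, 0], [0, 0, 0], [0, 0, 0], [0, 0, 0], [0, 0, 0], [0, 0, 0], [0, 0, 0]], "hand": [-0.4, -0.4, -0.4, -0.4, -0.4, -0.4, -0.4, -0.4, -0.4, -0.4]}}

```text
time: 8.45
tool_pos: [580.2, 121.1, 123.1]
tcp_rot: [-89.9, 0.0, -11.1]
ft_force: [0.1, 0.6, -1.3]
finger_gap: 25.6
```

```bash
python3 - <<'E'
from mv import *
s=snap('side');st=r.sense();where(st)
c=s['frame'][178:298,170:330]
cv2.imwrite('pics/c1.png',cv2.resize(c,None,fx=5,fy=5,interpolation=cv2.INTER_CUBIC)[:,:,::-1])
R=s['R']
for X in [(-55,-20,36),(-55,20,36),(-40,40,36),(0,50,36),(40,50,36),(65,50,36),(70,40,36),(60,45,36)]:
    w=world(s,*pix(s,tray2w(X))[0]);print(X,w[2].round(1))
for X in [(80,0,36),(88,0,48)]:print(X,((pix(s,tray2w(X))[0]-[170,178]+.4)*5).round())
E
```

```text
t 8.5 hook tray [-78.6   0.5 110. ] tilt -0.22176916618649756 yaw err -0.025755109887526828 F [-0.   0.8 -0.5] gap 25.73950567581797
(-55, -20, 36) 26.6
(-55, 20, 36) 34.1
(-40, 40, 36) 33.9
(0, 50, 36) 8.1
(40, 50, 36) 32.6
(65, 50, 36) 34.5
(70, 40, 36) 33.1
(60, 45, 36) 35.1
(80, 0, 36) [324. 245.]
(88, 0, 48) [315. 223.]
```

View pics/c1.png

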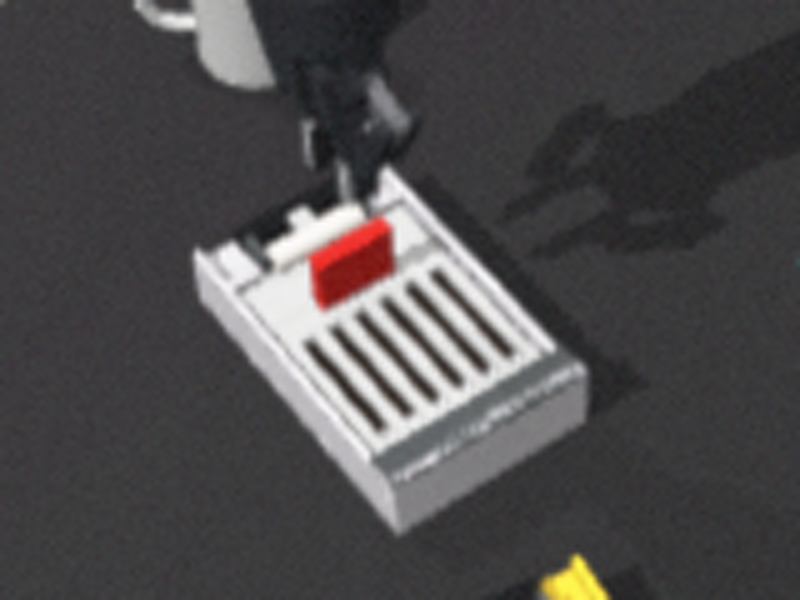

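The grate lies between the walls. The white roller (318,238) sits over its catch end, the hook end is under the lip, and the fingers are clear. I back off and check flatness from the top depth.

{"api": "move_arm", "payload": {"linear": [[0, -0.1, 0], [0, -0.2, -0.1], [0, -0.3, -0.2], [0, -0.3, -0.35], [0, -0.3, -0.5], [0, -0.3, -0.65], [0, -0.3, -0.8], [0, -0.3, -0.8], [0, -0.3, -0.8], [0, -0.3, -0.8]], "twist": [[0, 0, 0], [0, 0, 0], [0, 0, 0], [0, 0, 0], [0, 0, 0], [0, 0, 0], [0, 0, 0], [0, 0, 0], [0, 0, 0], [0, 0, 0]], "hand": [-0.4, -0.4, -0.4, -0.4, -0.4, -0.4, -0.4, -0.4, -0.4, -0.4]}}

```text
time: 9.33
tool_pos: [532.3, -115.2, 209.7]
tcp_rot: [-89.9, 0.3, -11.2]
ft_force: [-0.3, 0.6, -0.4]
finger_gap: 25.6
```

```bash
python3 - <<'E'
from mv import *
s=snap('top')
for name,xs in (('lip end',(-61,-56,-52)),('catch end',(60,65,70)),('walls',None)):
    P=[(x,y,36) for x in xs for y in np.arange(-50,51,5) if not(x>50 and abs(y)<35)] if xs else [(x,y,40) for x in (-40,0,40) for y in (61.5,-61.5)]
    z=[world(s,*pix(s,tray2w(X))[0])[2] for X in P];print(name,np.median(z).round(1),np.std(z).round(1))
print('bystander heights',[world(s,*pix(s,p)[0])[2].round(1) for p in ([490,375,86],[483,-382,5])])
c=s['frame'][100:265,130:450]
cv2.imwrite('pics/d1.png',cv2.resize(c,None,fx=2.5,fy=2.5,interpolation=cv2.INTER_CUBIC)[:,:,::-1])
E
```

```text
lip end 34.9 2.4
catch end 37.3 1.6
walls 33.5 13.4
bystander heights [np.float64(79.0), np.float64(4.6)]
```

View pics/d1.png

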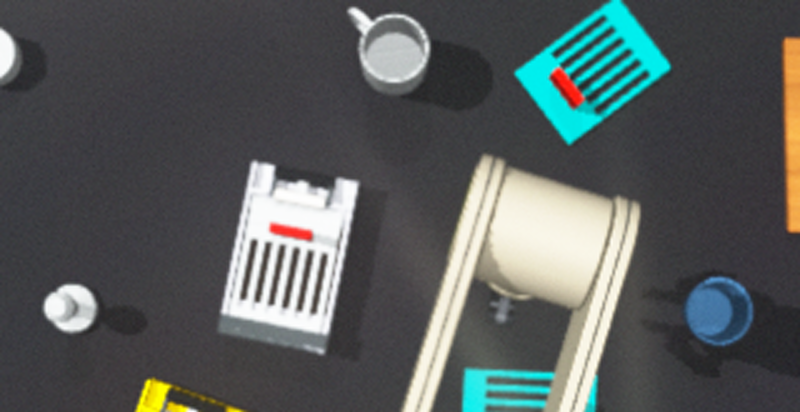

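The grate (290,275) is in the tray, with jug, cup and tamper where they stood. Both ends match the seated height once corrected for the bias seen on the empty ledges (+1.8 and +0.2 mm): 35.5 and 34.7 mm, against 36.

```bash
python3 -c "
from bench import r
print(r.hand_in())"
```

```text
the job is handed in; nothing more can be done
None
```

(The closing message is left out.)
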